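Gather the spacer bushes in the tote's blue corner

ROBOT

A 6-joint arm with a two-finger parallel gripper is mounted at the origin on a cart in front of the work surface, level with it; the furniture and walls round the work are solid. World frame = base frame: x ahead of the robot, y to its left, z up, the work surface at z = 0. Lengths are in m, angles in rad, forces in N, time in s.
With the tool pointing down it reaches from about 0.375 to 0.975 m from the base axis. Payload 3.8 kg.
Tool frame: the origin (TCP) lies midway between the tips of the shut fingers; the grasp point (between the pads) lies 19 mm behind it; z points along the fingers, y is the direction in which the jaws open and shut (so a half turn about z gives the same grasp; the last joint's range is limited). The gripper opens to 85 mm and grips with 20 to 120 N. Pads are 22 mm wide; open, the fingers measure 114 mm over their backs; the gripper's body (76 mm by 85 mm) begins 54 mm behind the grasp point. The pads swing forward as they close: fully open they stand 13 mm farther back than shut.
Start: joints at [-1.156, 0.264, 1.604, -0, 1.274, -0.037], TCP at [0.295, -0.607, 0.231] pointing down, gripper open.
Joint ranges: [-2.63, 2.63], [-0.94, 2.18], [0.31, 2.57], [-1.31, 4.45], [0, 2.66], [-2.55, 2.55]. Speed limits (rad/s): [2.57, 2.57, 3.14, 3.14, 3.14, 3.14].

INTERFACE

Orientations are given as a rotation vector (axis times angle).
In Python, from workcell import bot gives the robot as it stands.
- The arm moves only by the tool arm_command, never from a script. Its argument "targets" is text: rows parted by semicolons, each of 7 numbers parted by spaces: the shift along the tool's x, y, z in mm, then the turn, a rotation vector about the tool's x, y, z in degrees, then the opening, from 0 (shut) to 1 (fully open). A call has 1 to 10 rows; each row is the pose to reach, as a shift and turn from the pose commanded when the call began, along the tool's axes at that moment; what a row does not reach only later rows make up. A row lasts 1/12 s, in which the tool goes at most 41.7 mm and 7.16 degrees, less where a joint would pass 70% of its speed; a pose out of reach is approached as far as the arm can. A call with a gripper value outside its range is refused whole. The fingers move at their own pace and stop on an object; "newtons" is the grip in N (left out, the last holds). Time passes only in rows, so rows that repeat a pose let the fingers close. It gives the time, the measured TCP pose, the force and the opening at its end, in the units of the state.
- bot.read_state(): the state, without advancing time (a new reading comes with each control period).
- bot.read_camera(name): name is "scene" or "top" or "wrist"; returns (picture, depth): 480x640x3 uint8, blue, green, red; 480x640 float32, m along the optical axis (not along the pixel's ray), 0 where there is no reading.
- bot.camera_params(name): a dict with "fov_y" (degrees; the focal length in pixels is half the picture's height over the tangent of half this angle, whatever the lens; pixels are square), "cx", "cy" (the principal point, pixels), "k1" (the pictures are not rectified: a ray, as slopes to the right and down, at radius r is drawn at 1 + k1 r^2 times it, then the intrinsics apply), "xyz" and "rotation" of the camera in the world; the wrist camera has in their place "T_tool_cam" (4x4, takes a point from camera to tool coordinates, whose origin is the TCP and whose axes are the flange's). Camera axes: x right, y up, looking along -z (the intrinsics and any distortion apply to the point x, -y, -z); pixel columns grow to the right and rows downward; lengths in m; the calibration is good to about 2 mm. A picture is of the moment at which its call begins: read the wrist's pose just before it. camera_params takes no time and is no camera call.
- bot.finish_job(): hands the job in, once; it reports no verdict.
The state is a dict: "time": time; "q": joint angles; "joint_vel": joint speeds; "joint_torque": joint torques, N m; "tool_pos": TCP position; "tcp_rot": TCP orientation; "wrist_force": force on the tool from outside, world axes, zero at the start; "torque": the same for the moment, N m; "width": opening from 0.0 (shut) to 1.0 (fully open).
Only numpy, scipy, OpenCV 4.12 (cv2) and the standard library are available. Lean on these libraries where they do the work, as an engineer would, in place of code of your own. Each camera call takes 0.05 s, during which the arm holds its last target.

TASK

Put the stray orange spacer bush into the small white tote with the other three. Then lift the tote by its black handle, tilt it about 30 degrees down towards its blue corner so that all four bushes slide together into that corner, and finish still holding it there, tilted and still, with even its lowest point about 12 cm or more above the bench. Do not spill any bush, and do not disturb the other things on the bench.

Things in the scene. Friction and masses are not known exactly. Their poses are not given: they have to be found in the camera images.
- tote: white open tote, outside 170 (x) x 130 (y) x 45 mm, walls and floor 4 mm, 0.3 kg, standing at any yaw; origin under its floor's centre, z up. The corner at +x, +y is blue inside and out. A fixed black arch handle spans it along x, open beneath. Tote and bushes are slippery: a bush begins to slide at about 11 degrees of tilt. At the start the blue quarter of its floor is empty
- tote_grip (a point): middle of the handle's bar, 109 mm above the tote's underside; axes as the tote's. Bar: along x, 16 mm wide (y), 22 mm high, top 120 mm above the bench, graspable across its width from above; its two posts, 22 mm wide and 6 mm thick, stand outside the middles of the short end walls (182 mm over both)
- tote_corner (a point): inner blue corner of the tote's floor, at (+81, +61, +4) mm in the tote's frame; axes as the tote's
- marker: bystander, loose: pen marker, 16 x 120 x 17 mm, lying on the bench; origin under its centre
- flush_cutter: bystander, loose: red-handled wire cutter, 54 x 142 x 12 mm, lying on the bench; origin under its centre
- kapton_roll: bystander, loose: roll of amber tape, 72 mm across, 25 mm high, lying flat on the bench; origin under its centre
- bush_1_center (a point): first bush in the tote at the start; orange plastic spacer bush, an upright round cylinder 24 mm in diameter and 20 mm tall with a dark 11 mm bore in its top, 15 g; this point is its centre, 10 mm above its underside; graspable across its diameter at any yaw
- bush_2_center (a point): second bush in the tote at the start; orange plastic spacer bush, an upright round cylinder 24 mm in diameter and 20 mm tall with a dark 11 mm bore in its top, 15 g; this point is its centre, 10 mm above its underside; graspable across its diameter at any yaw
- bush_3_center (a point): third bush in the tote at the start; orange plastic spacer bush, an upright round cylinder 24 mm in diameter and 20 mm tall with a dark 11 mm bore in its top, 15 g; this point is its centre, 10 mm above its underside; graspable across its diameter at any yaw
- stray_bush_center (a point): the stray bush, standing on the open bench at the start, to the robot's right of the tote; orange plastic spacer bush, an upright round cylinder 24 mm in diameter and 20 mm tall with a dark 11 mm bore in its top, 15 g; this point is its centre, 10 mm above its underside; graspable across its diameter at any yaw
- stray_bush: the stray bush itself; origin under its centre

How it is judged:
On the way:
1. the stray bush lies let go in the tote, the tote still standing upright (x of stray_bush_center in the frame of tote between -0.081 and 0.081 m and y of stray_bush_center in the frame of tote between -0.061 and 0.061 m and z of stray_bush_center in the frame of tote between 0 and 0.045 m and contact force between the fingers and stray_bush below 0.05 N and angle between tote's own z axis and vertical below 0.1 rad and height (world z) of tote below 0.01 m), for 0.2 s.
At the end, for the whole second after the job is handed in: The fingers hold the tote still, its inner blue corner over 10 cm above the bench, tilted 20 to 46 degrees, its long and short sides both sloping at least 8.6 degrees down to the blue corner; all four bushes are inside, each centre within 90 mm of that inner corner (x of bush_1_center in the frame of tote between -0.081 and 0.081 m and y of bush_1_center in the frame of tote between -0.061 and 0.061 m and z of bush_1_center in the frame of tote between 0 and 0.045 m and distance between each of bush_1_center, bush_2_center, bush_3_center, stray_bush_center and tote_corner below 0.09 m and x of bush_2_center in the frame of tote between -0.081 and 0.081 m and y of bush_2_center in the frame of tote between -0.061 and 0.061 m and z of bush_2_center in the frame of tote between 0 and 0.045 m and x of bush_3_center in the frame of tote between -0.081 and 0.081 m and y of bush_3_center in the frame of tote between -0.061 and 0.061 m and z of bush_3_center in the frame of tote between 0 and 0.045 m and x of stray_bush_center in the frame of tote between -0.081 and 0.081 m and y of stray_bush_center in the frame of tote between -0.061 and 0.061 m and z of stray_bush_center in the frame of tote between 0 and 0.045 m and angle between tote's own z axis and vertical between 0.35 and 0.8 rad and angle between tote's own x axis and vertical above 1.7208 rad and angle between tote's own y axis and vertical above 1.7208 rad and height (world z) of tote_corner above 0.1 m and contact force between the fingers and tote above 1 N and linear speed of tote below 0.03 m/s and angular speed of tote below 0.2 rad/s); the arm keeps its last pose, push and grip.
It fails at once if a bystander (marker) is moved more than 3 cm (distance of marker from where it was at the start of the episode above 0.03 m).
It fails at once if a bystander (flush_cutter) is moved more than 3 cm (distance of flush_cutter from where it was at the start of the episode above 0.03 m).
It fails at once if a bystander (kapton_roll) is moved more than 3 cm (distance of kapton_roll from where it was at the start of the episode above 0.03 m).
It also fails if it takes over 51 s, if anything falls off the work surface, if the arm or the gripper's body presses on something with over 40 N, if the wrist force passes 120 N, or if a joint passes its speed limit or range.

## Working session

There is one attempt and no reset: what is moved stays moved. The work goes in short steps, Python scripts to look and compute and a tool call to move; the robot and the scene stay as the last step left them, time stands still between calls to the robot, and variables do not carry over. Pictures are saved under pics/ and viewed, and the job is handed in when it is done.

Besides the shell and the picture viewer there is one more tool, called after "Request:" by a JSON object that holds its "method" and its "body". arm_command: Moves the arm, as the interface text tells. Its arguments: {"type":"object","properties":{"targets":{"type":"string"},"newtons":{"type":"number"}},"required":["targets"]}

```bash
ls; mkdir -p pics; cat > h.py <<'E'
import numpy as np, cv2
from workcell import bot
from scipy.spatial.transform import Rotation as R
E
python3 - <<'E'
from h import *
s=bot.read_state(); print(s)
for n in ["scene","top","wrist"]:
    p=bot.camera_params(n); print(n,p)
for n in ["scene","top"]:
    im,d=bot.read_camera(n); cv2.imwrite(f"pics/{n}0.png",im); np.save(f"{n}0.npy",d)
E
```

```text
pics
{'time': 0.0, 'q': array([-1.15588618e+00,  2.64712702e-01,  1.60536824e+00, -4.11928232e-06,
        1.27369940e+00, -3.69038709e-02]), 'joint_vel': array([ 0.00155392,  0.0006821 , -0.00150805,  0.00057592, -0.00068319,
       -0.00158886]), 'joint_torque': array([ 6.28828875e-04, -5.15115309e+01, -3.67315328e+01, -2.40911896e-05,
        1.29407897e-02,  2.52310872e-05]), 'tool_pos': array([ 0.29440535, -0.60660506,  0.22999239]), 'tcp_rot': array([-3.05967510e+00, -7.03207351e-01,  6.51264479e-04]), 'wrist_force': array([-0.78218196,  0.96691071, -0.42959405]), 'torque': array([0.03698244, 0.02695384, 0.00759963]), 'width': 0.9998659159585539}
scene {'fov_y': 54.63362119419684, 'cx': 317.65173560916554, 'cy': 245.64058818724087, 'k1': 0.007699282371480719, 'xyz': array([-0.19431647,  0.58214302,  0.80434228]), 'rotation': array([ 0.50538374, -0.99529715, -2.05645763])}
top {'fov_y': 51.125932973402655, 'cx': 318.99173649384016, 'cy': 238.35588812930555, 'k1': -0.0942203601013408, 'xyz': array([0.42168384, 0.01708533, 1.24225441]), 'rotation': array([ 0.08388282, -0.08572578, -1.55861258])}
wrist {'fov_y': 67.19737532649248, 'cx': 323.4853175835479, 'cy': 233.4505990090142, 'k1': -0.04813277782242922, 'T_tool_cam': array([[ 2.31053094e-04,  9.54827710e-01,  2.97159876e-01,
         7.60227933e-02],
       [ 9.99999710e-01, -4.36367851e-04,  6.24590009e-04,
        -6.39817400e-04],
       [ 7.26046864e-04,  2.97159645e-01, -9.54827533e-01,
        -1.42197777e-01],
       [ 0.00000000e+00,  0.00000000e+00,  0.00000000e+00,
         1.00000000e+00]])}
```

View pics/top0.png

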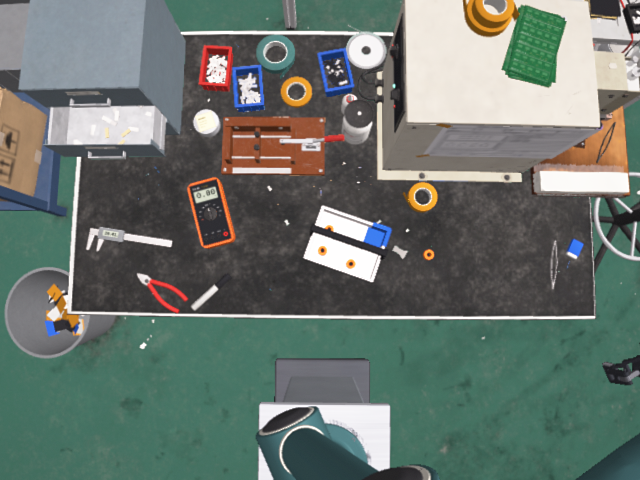

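View pics/scene0.png

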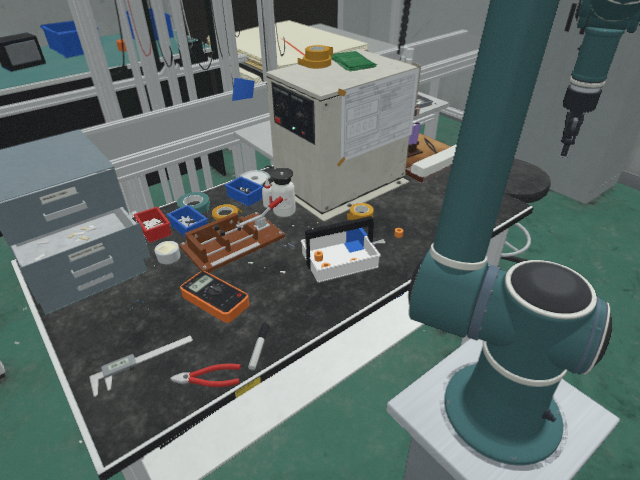

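The top view shows the tote near (347,243) with its blue corner near (378,235). The bushes inside are at (330,230), (323,251) and (351,264), and the stray is at (429,254), with the kapton roll at (422,196). Next I'll measure them.

```bash
cat >> h.py <<'E'
def camM(n,pose=None):
    p=bot.camera_params(n)
    if 'xyz' in p:
        return p,R.from_rotvec(p['rotation']).as_matrix(),np.array(p['xyz'])
    s=pose; T=p['T_tool_cam']; Rt=R.from_rotvec(s['tcp_rot']).as_matrix()
    return p,Rt@T[:3,:3],s['tool_pos']+Rt@T[:3,3]
def K(p):
    f=240/np.tan(np.radians(p['fov_y'])/2)
    return np.array([[f,0,p['cx']],[0,f,p['cy']],[0,0,1]]),np.array([p['k1'],0,0,0,0.])
def rays(n,uv,pose=None):
    p,Rm,c=camM(n,pose); k,d=K(p)
    x=cv2.undistortPoints(np.array(uv,float).reshape(-1,1,2),k,d).reshape(-1,2)
    return c,np.c_[x[:,0],-x[:,1],-np.ones(len(x))]@Rm.T
def onplane(n,uv,z,pose=None):
    c,r=rays(n,uv,pose); return c+r*((z-c[2])/r[:,2])[:,None]
def withdepth(n,uv,d,pose=None):
    c,r=rays(n,uv,pose); return c+r*np.asarray(d)[:,None]
def proj(n,P,pose=None):
    p,Rm,c=camM(n,pose); k,d=K(p); q=(np.array(P).reshape(-1,3)-c)@Rm
    return cv2.projectPoints(np.c_[q[:,0],-q[:,1],-q[:,2]],np.zeros(3),np.zeros(3),k,d)[0].reshape(-1,2)
def orange(im):
    h=cv2.cvtColor(im,cv2.COLOR_BGR2HSV); return cv2.inRange(h,(5,150,120),(17,255,255))
E
python3 - <<'E'
from h import *
im=cv2.imread('pics/top0.png'); d=np.load('top0.npy')
m=orange(im); roi=np.zeros_like(m); roi[205:285,300:450]=255
n,l,st,ce=cv2.connectedComponentsWithStats(m&roi)
for i in range(1,n):
    if st[i,4]>15:
        u=ce[i]; print(u,st[i,4],onplane('top',[u],.02)[0],onplane('top',[u],.024)[0])
# depth-based heights in ROI
ys,xs=np.mgrid[200:290,295:445]; uv=np.c_[xs.ravel(),ys.ravel()]; D=d[ys,xs].ravel()
P=withdepth('top',uv,D); print('bench z',np.median(P[:,2]))
h=P[(P[:,2]>.10)&(P[:,2]<.135)]; print('bar',len(h),h.mean(0),np.median(h[:,2])); 
c=h.mean(0); w,v=np.linalg.eigh(np.cov(h[:,:2].T)); print(v[:,1],np.degrees(np.arctan2(v[1,1],v[0,1])), ((h[:,:2]-c[:2])@v).min(0),((h[:,:2]-c[:2])@v).max(0))
h=P[(P[:,2]>.037)&(P[:,2]<.053)]; print('rim',len(h)); r=cv2.minAreaRect(h[:,:2].astype(np.float32)); print(r)
hs=cv2.cvtColor(im,cv2.COLOR_BGR2HSV); b=cv2.inRange(hs,(100,120,80),(130,255,255))&roi
uvb=np.argwhere(b)[:,::-1]; print('blue',onplane('top',[uvb.mean(0)],.03))
# grey thing
q=[(400,252),(404,250),(394,247),(422,196)]
print(onplane('top',q,0), [withdepth('top',[a],[d[a[1],a[0]]])[0] for a in q])
big=cv2.resize(im[190:300,290:450],None,fx=5,fy=5,interpolation=cv2.INTER_CUBIC); cv2.imwrite('pics/top0z.png',big)
E
```

```text
[420.70588235 208.47058824] 34 [ 0.63153735 -0.23488478  0.02      ] [ 0.63085058 -0.23406017  0.024     ]
[328.95 227.55] 20 [ 0.58133944 -0.00783881  0.02      ] [ 0.58081694 -0.00775724  0.024     ]
[321.80555556 250.38888889] 36 [0.52487447 0.00915648 0.02      ] [0.52453676 0.00918243 0.024     ]
[428.05194805 254.45454545] 77 [ 0.51749006 -0.25168583  0.02      ] [ 0.51717652 -0.25080624  0.024     ]
[350.13513514 263.81081081] 37 [ 0.49275326 -0.06025184  0.02      ] [ 0.49252067 -0.05999874  0.024     ]
bench z 0.0036816435498331357
bar 641 [ 0.53942763 -0.04912564  0.11916762] 0.11985328868378597
[0.32076349 0.94715932] 71.29089616634548 [-0.01093062 -0.09064295] [0.01027452 0.09105191]
rim 728
((0.5416769981384277, -0.050867050886154175), (0.17940357327461243, 0.13862133026123047), 71.24087524414062)
blue [[ 0.56302508 -0.12681347  0.03      ]]
[[ 0.52452401 -0.18573141  0.        ]
 [ 0.52962065 -0.1957828   0.        ]
 [ 0.536875   -0.17078562  0.        ]
 [ 0.66694393 -0.24276141  0.        ]] [array([ 0.52367968, -0.18406627,  0.010199  ]), array([ 0.52951986, -0.19558403,  0.00115998]), array([ 0.53655745, -0.17026771,  0.00342455]), array([ 0.66726606, -0.2431027 , -0.00163163])]
```

View pics/top0z.png

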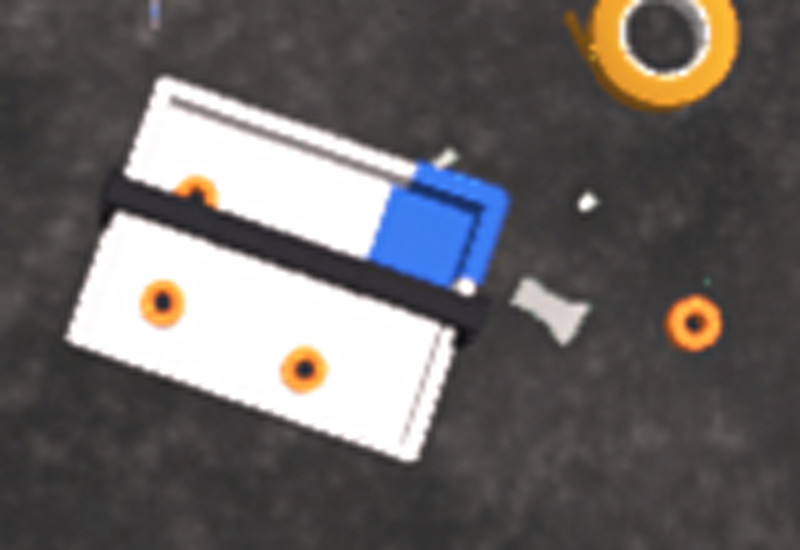

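```bash
cat >> h.py <<'E'
TC=np.array([.5405,-.050,0]); YAW=np.arctan2(-.947,-.3208)
Rt=R.from_euler('z',YAW).as_matrix()
def delta(pos,Rm,s=None):
    s=s or bot.read_state(); R0=R.from_rotvec(s['tcp_rot']).as_matrix()
    return R0.T@(np.array(pos)-s['tool_pos'])*1000, np.degrees(R.from_matrix(R0.T@Rm).as_rotvec())
def toolR(ydir,z=(0,0,-1)):
    z=np.array(z,float);z/=np.linalg.norm(z);y=np.array(ydir,float);y-=z*(y@z);y/=np.linalg.norm(y)
    return np.c_[np.cross(y,z),y,z]
E
python3 - <<'E'
from h import *
s=bot.read_state(); print(R.from_rotvec(s['tcp_rot']).as_matrix().round(3))
im=cv2.imread('pics/scene0.png'); m=orange(im); n,l,st,ce=cv2.connectedComponentsWithStats(m)
for i in range(1,n):
    if st[i,4]>15 and 290<ce[i][0]<420 and 215<ce[i][1]<285: print(ce[i],st[i,4],onplane('scene',[ce[i]],.012)[0])
print(proj('scene',[.5175,-.2515,.02]),proj('scene',[.5175,-.2515,.0]))
for P in [(.5813,-.0078),(.5245,.0092),(.4925,-.060),(.5175,-.2515)]: print(Rt.T@(np.array([*P,0])-TC))
for sg in (1,-1): 
  y=sg*Rt[:,0]; print(sg,delta([.5175,-.2515,.12],toolR(y)))
E
```

```text
[[ 0.9    0.437 -0.001]
 [ 0.437 -0.9    0.002]
 [ 0.    -0.002 -1.   ]]
[398.43055556 232.26388889] 72 [ 0.5177642  -0.25342145  0.012     ]
[318.5        255.90909091] 66 [ 0.57826015 -0.00933315  0.012     ]
[325.1875 264.8125] 16 [ 5.37899015e-01 -5.31657524e-05  1.20000000e-02]
[[398.2776679  230.29874877]] [[397.65016451 235.91433739]]
[-0.05305943  0.02510333  0.        ]
[-0.05093669 -0.03414811  0.        ]
[ 0.02487186 -0.04225388  0.        ]
[0.19822649 0.04286617 0.        ]
1 (array([ 355.73022996, -221.87326997,  110.55122926]), array([-1.16862570e-01,  4.09489596e-02,  4.46018240e+01]))
-1 (array([ 355.73022996, -221.87326997,  110.55122926]), array([-5.09851977e-02, -1.45504582e-01, -1.35398097e+02]))
```

Request:
{"method": "arm_command", "body": {"targets": "160 -100 30 0 0 20 0.6; 356 -222 60 0 0 45 0.6; 356 -222 60 0 0 45 0.6; 356 -222 60 0 0 45 0.6; 356 -222 60 0 0 45 0.6; 356 -222 60 0 0 45 0.6; 356 -222 60 0 0 45 0.6; 356 -222 60 0 0 45 0.6; 356 -222 60 0 0 45 0.6; 356 -222 60 0 0 45 0.6"}}

```text
time: 0.93
tool_pos: [0.5122, -0.26, 0.1723]
tcp_rot: [-3.098, 0.522, 0.001]
wrist_force: [0.3, -0.8, 0.3]
width: 0.598
```

Request:
{"method": "arm_command", "body": {"targets": "0 0 0 0 0 0 0.6; 0 0 0 0 0 0 0.6; 0 0 0 0 0 0 0.6; 0 0 0 0 0 0 0.6; 0 0 0 0 0 0 0.6"}}

```text
time: 1.35
tool_pos: [0.5113, -0.2634, 0.1731]
tcp_rot: [3.097, -0.525, 0.0]
wrist_force: [0.4, 0.6, 1.3]
width: 0.601
```

```bash
python3 - <<'E'
from h import *
s=bot.read_state(); im,d=bot.read_camera('wrist'); cv2.imwrite('pics/w1.png',im)
m=orange(im); n,l,st,ce=cv2.connectedComponentsWithStats(m)
for i in range(1,n):
    if st[i,4]>300:
        P=onplane('wrist',[ce[i]],.02,s)[0]; print(ce[i],st[i],P)
print(delta([.5176,-.2520,.12],toolR(Rt[:,0])))
E
```

```text
[218.72101449  47.02657005] [ 177    0  100   93 1656] [ 0.65980908 -0.23142731  0.02      ]
[309.56782334 210.31545741] [296 195  28  32 634] [ 0.51894457 -0.25304952  0.02      ]
[ 32.54315305 238.91484465] [ 13 225  40  30 869] [ 0.57632101 -0.01102018  0.02      ]
[ 49.98672566 287.38495575] [ 30 278  38  18 452] [ 5.29887602e-01 -4.22887748e-04  2.00000000e-02]
(array([  2.22203492, -12.88991155,  53.14159907]), array([ 0.01224317, -0.01493417, -0.53302136]))
```

View pics/w1.png

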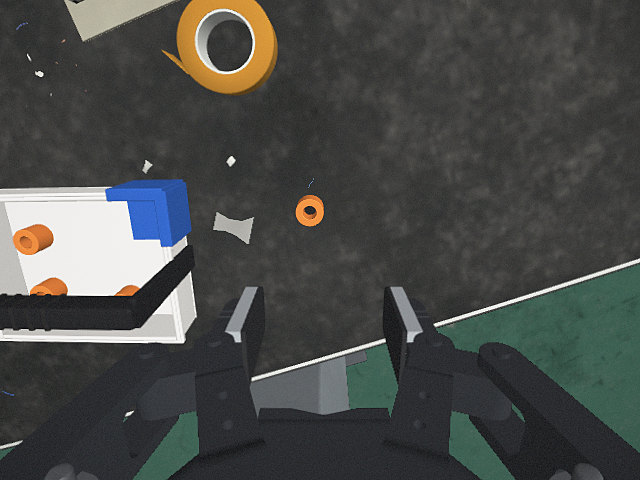

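Request:
{"method": "arm_command", "body": {"targets": "3 -12.5 35 0 0 0 0.6; 3 -12.5 70 0 0 0 0.6; 3 -12.5 100 0 0 0 0.6; 3 -12.5 125 0 0 0 0.6; 3 -12.5 145 0 0 0 0.6; 3 -12.5 158 0 0 0 0.6; 3 -12.5 164 0 0 0 0.6; 3 -12.5 168 0 0 0 0.6; 3 -12.5 168 0 0 0 0.6; 3 -12.5 168 0 0 0 0.6"}}

```text
time: 2.23
tool_pos: [0.5197, -0.252, 0.0061]
tcp_rot: [3.097, -0.522, 0.003]
wrist_force: [-0.7, 0.1, 0.4]
width: 0.603
```

Request:
{"method": "arm_command", "body": {"targets": "0 0 0 0 0 0 0.1; 0 0 0 0 0 0 0.1; 0 0 0 0 0 0 0.1; 0 0 0 0 0 0 0.1; 0 0 0 0 0 0 0.1; 0 0 0 0 0 0 0.1; 0 0 0 0 0 0 0.1; 0 0 0 0 0 0 0.1", "newtons": 30}}

```text
time: 2.9
tool_pos: [0.5199, -0.2517, 0.0064]
tcp_rot: [3.097, -0.521, 0.004]
wrist_force: [-0.4, -0.8, 6.7]
width: 0.262
```

Request:
{"method": "arm_command", "body": {"targets": "0 0 -20 0 0 0 0.1; 0 0 -50 0 0 0 0.1; 0 0 -85 0 0 0 0.1; 0 0 -120 0 0 0 0.1; 0 0 -155 0 0 0 0.1; 0 0 -185 0 0 0 0.1; 0 0 -200 0 0 0 0.1; 0 0 -200 0 0 0 0.1; 0 0 -200 0 0 0 0.1"}}

```text
time: 3.65
tool_pos: [0.5193, -0.2513, 0.2059]
tcp_rot: [3.097, -0.521, 0.004]
wrist_force: [-1.1, -0.5, -0.1]
width: 0.265
```

```bash
python3 - <<'E'
from h import *
s=bot.read_state(); print(s['width'],s['tool_pos'])
im,d=bot.read_camera('wrist'); cv2.imwrite('pics/w2.png',im)
a=np.radians(20)
ztool=Rt@np.array([0,-np.sin(a),-np.cos(a)])   # fingers point inward/down
Rm=toolR(Rt[:,0],ztool)
# bush centre sits ~ 13mm(?) behind TCP: at grasp TCP z=6.4mm, bush centre 10mm -> 3.6 mm behind TCP
for z in (.14,.024):
    C=TC+Rt@np.array([.025,.038,z]); pos=C+ztool*.0036
    print(pos,delta(pos,Rm))
E
```

```text
0.2648159650578291 [ 0.51928095 -0.25134948  0.20589233]
[ 0.56730372 -0.08547535  0.13661711] (array([  -7.67979617, -172.26774385,   67.45777567]), array([ -0.07736035, -19.94230266,  -0.38760553]))
[ 0.56730372 -0.08547535  0.02061711] (array([  -7.56308236, -172.25026041,  183.45771563]), array([ -0.07736035, -19.94230266,  -0.38760553]))
```

View pics/w2.png

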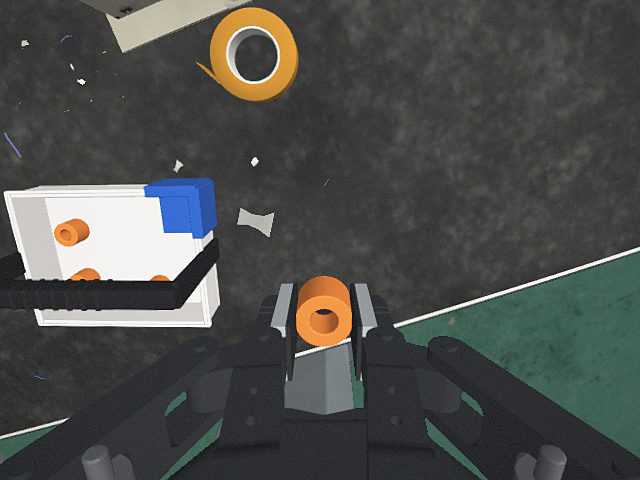

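Request:
{"method": "arm_command", "body": {"targets": "-2 -30 10 0 -4 0 0.1; -4 -65 20 0 -8 0 0.1; -5 -100 30 0 -12 0 0.1; -6 -135 40 0 -16 0 0.1; -7 -160 45 0 -20 0 0.1; -8 -172 50 0 -20 0 0.1; -8 -172 67 0 -20 0 0.1; -8 -172 67 0 -20 0 0.1; -8 -172 67 0 -20 0 0.1; -8 -172 67 0 -20 0 0.1"}}

```text
time: 4.53
tool_pos: [0.5666, -0.0866, 0.1376]
tcp_rot: [-2.996, 0.506, 0.53]
wrist_force: [-0.1, 0.3, -0.5]
width: 0.266
```

```bash
python3 - <<'E'
from h import *
s=bot.read_state(); print(s['width'],s['tool_pos'])
im,d=bot.read_camera('wrist'); cv2.imwrite('pics/w3.png',im)
a=np.radians(20)
ztool=Rt@np.array([0,-np.sin(a),-np.cos(a)]);Rm=toolR(Rt[:,0],ztool)
C=TC+Rt@np.array([.025,.038,.024]); pos=C+ztool*.0036
print(pos,delta(pos,Rm))
p=onplane('wrist',[[0,0]],0,s)
E
```

```text
0.26593733720895335 [ 0.56656145 -0.08657726  0.13764992]
[ 0.56730372 -0.08547535  0.02061711] (array([ 40.01058572,  -1.30960356, 110.78941893]), array([-0.14663191, -0.03009093, -0.43630406]))
```

View pics/w3.png

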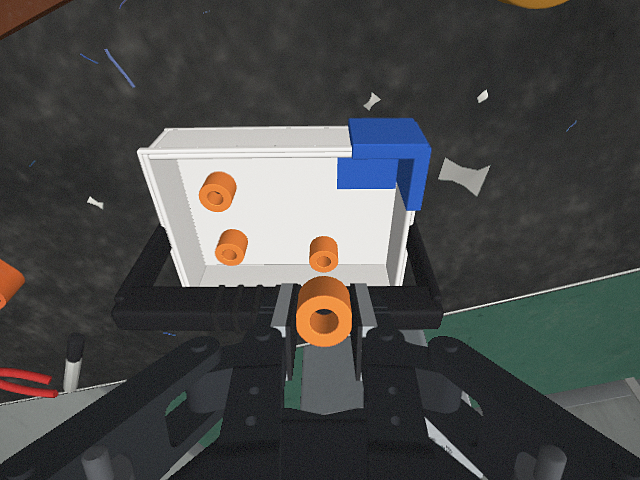

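The wrist view shows the bush held at (323,310), the tote's rim corners near (140,150) and (430,147), and the blue quarter empty. I'll check the tote pose by projecting its corners into this view.

```bash
python3 - <<'E'
from h import *
s=bot.read_state(); im=cv2.imread('pics/w3.png')
pts=[(sx*.085,sy*.065,.045) for sx in(-1,1) for sy in(-1,1)]+[(.081,.061,.004),(0,.0,.12),(.091,.008,.12),(.091,-.008,.12),(-.091,.008,.12),(.025,.038,.004)]
for q,w in zip(proj('wrist',[TC+Rt@np.array(p) for p in pts],s),pts):
    cv2.drawMarker(im,tuple(int(v) for v in q),(0,255,0),0,10,1)
cv2.imwrite('pics/w3p.png',im)
E
```

```text
(no output)
```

View pics/w3p.png

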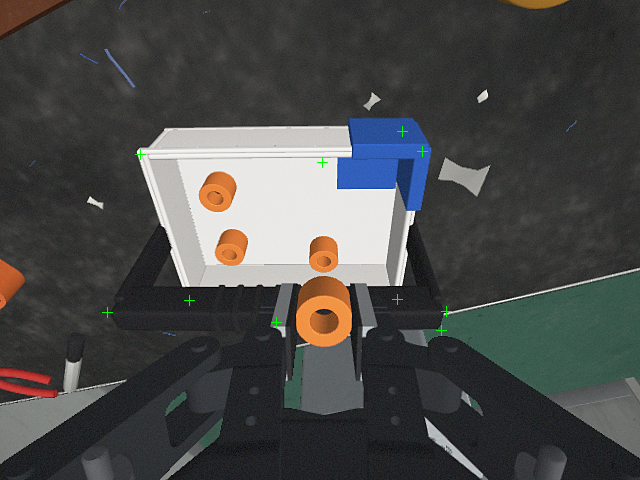

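Request:
{"method": "arm_command", "body": {"targets": "6 0 15 0 0 0 0.1; 13 0 32 0 0 0 0.1; 20 0 50 0 0 0 0.1; 26 0 68 0 0 0 0.1; 32 0 84 0 0 0 0.1; 36 0 96 0 0 0 0.1; 39 0 104 0 0 0 0.1; 40 0 109 0 0 0 0.1; 40 0 109 0 0 0 0.1; 40 0 109 0 0 0 0.1"}}

```text
time: 5.42
tool_pos: [0.5682, -0.0863, 0.0224]
tcp_rot: [-2.996, 0.505, 0.527]
wrist_force: [0.3, 0.0, -0.5]
width: 0.264
```

Request:
{"method": "arm_command", "body": {"targets": "0 0 0 0 0 0 0.42; 0 0 0 0 0 0 0.42; 0 0 0 0 0 0 0.42; 0 0 0 0 0 0 0.42; 0 0 0 0 0 0 0.42"}}

```text
time: 5.83
tool_pos: [0.5681, -0.0861, 0.0222]
tcp_rot: [-2.996, 0.504, 0.527]
wrist_force: [-0.1, -0.1, 0.3]
width: 0.42
```

```bash
python3 - <<'E'
from h import *
s=bot.read_state(); print(s['width'],s['tool_pos'],s['wrist_force'])
im,d=bot.read_camera('wrist'); cv2.imwrite('pics/w4.png',im)
E
```

```text
0.4203538983646346 [ 0.56809375 -0.08611808  0.02217628] [-0.05002103 -0.05461166  0.25940812]
```

View pics/w4.png

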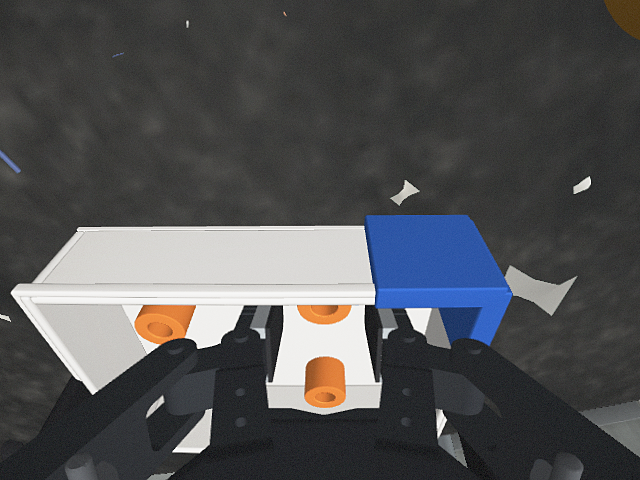

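The bush is let go and stands between the open pads at (325,312). I'll retreat straight up, keeping the same opening.

Request:
{"method": "arm_command", "body": {"targets": "-2 0 -5 0 0 0 0.42; -6 0 -15 0 0 0 0.42; -13 0 -32 0 0 0 0.42; -22 0 -55 0 0 0 0.42; -30 0 -80 0 0 0 0.42; -38 0 -105 0 0 0 0.5; -48 0 -130 0 0 0 0.6; -57 0 -155 0 0 0 0.7; -62 0 -170 0 0 0 0.7; -62 0 -170 0 0 0 0.7"}}

```text
time: 6.72
tool_pos: [0.5704, -0.0866, 0.2088]
tcp_rot: [-2.999, 0.505, 0.514]
wrist_force: [-0.2, 0.2, 0.3]
width: 0.702
```

```bash
python3 - <<'E'
from h import *
s=bot.read_state(); print(s['width'],s['tool_pos'],s['q'].round(2))
im,d=bot.read_camera('wrist'); cv2.imwrite('pics/w5.png',im); np.save('w5.npy',d)
im2,d2=bot.read_camera('top'); cv2.imwrite('pics/top5.png',im2); 
for sg in (1,-1):
    print(sg,delta(TC+[0,0,.20],toolR(sg*Rt[:,1])))
# bar via wrist depth
ys,xs=np.mgrid[0:480:2,0:640:2]; uv=np.c_[xs.ravel(),ys.ravel()]; P=withdepth('wrist',uv,d[ys,xs].ravel(),s)
L=(P-TC)@Rt
h=L[(L[:,2]>.112)&(L[:,2]<.126)&(abs(L[:,1])<.03)&(abs(L[:,0])<.11)]; print('bar',len(h),h.min(0),h.max(0),np.median(h,0)); print(np.polyfit(h[:,0],h[:,1],1))
h=L[(L[:,2]>.038)&(L[:,2]<.05)&(abs(L[:,0])<.1)&(abs(L[:,1])<.08)]; print('rim',len(h),np.percentile(h,[1,99],0)); print(cv2.minAreaRect(h[:,:2].astype(np.float32)))
m=orange(im); n,l,st,ce=cv2.connectedComponentsWithStats(m)
for i in range(1,n):
    if st[i,4]>200: print(ce[i],Rt.T@(onplane('wrist',[ce[i]],.016,s)[0]-TC))
E
```

```text
0.7021585194004626 [ 0.57042571 -0.08663352  0.20880482] [-0.22  0.32  1.61  0.04  1.55  1.68]
1 (array([-34.44934987, -25.07325746,  16.88349641]), array([-15.64778301,  15.50863069, -89.40952632]))
-1 (array([-34.44934987, -25.07325746,  16.88349641]), array([15.47966443, 15.61855685, 88.62837446]))
bar 1427 [-0.09039861 -0.00833422  0.11201437] [0.09047861 0.00918964 0.12127217] [-0.00093911  0.00324792  0.11930532]
[0.00211085 0.00218324]
rim 1136 [[-0.0872897  -0.02845001  0.03869871]
 [ 0.08933688  0.06975644  0.04751043]]
((0.0002106800675392151, 0.018891748040914536), (0.1038988009095192, 0.17950020730495453), 89.36233520507812)
[324.26124819 139.3149492 ] [0.02485294 0.03617652 0.016     ]
[238.63105413 156.71652422] [-0.05261014  0.0203535   0.016     ]
[ 31.11828442 226.73182844] [-0.28798061 -0.05605106  0.016     ]
[248.07603306 206.37190083] [-0.05091865 -0.03277703  0.016     ]
[324.65560166 210.17219917] [ 0.02484034 -0.03773059  0.016     ]
```

View pics/w5.png

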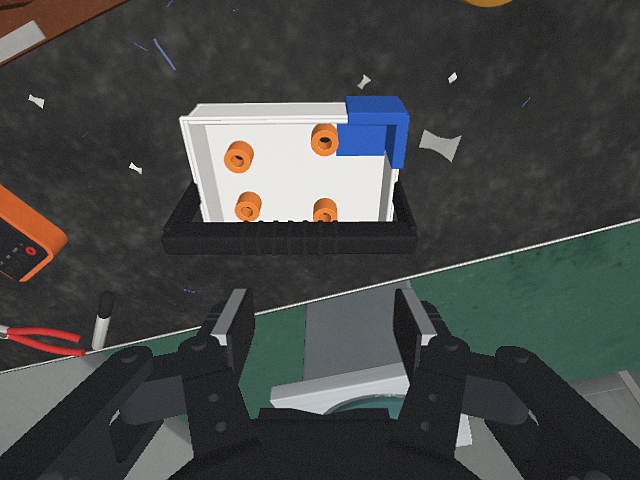

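All four bushes are in the tote at (324,139), (238,157), (248,206) and (325,210), and the bar is centred within about 1 mm of my tote frame. Next I turn the jaws across the bar.

Request:
{"method": "arm_command", "body": {"targets": "-4 -3 2 -2 2 -10 0.7; -8 -5 4 -4 4 -20 0.7; -12 -8 6 -5 5 -30 0.7; -15 -10 8 -7 7 -40 0.7; -19 -13 9 -9 9 -50 0.7; -23 -16 10 -11 11 -60 0.7; -27 -19 12 -12 12 -70 0.7; -30 -22 14 -14 14 -80 0.7; -34 -25 16 -15.6 15.5 -89 0.7; -34 -25 16 -15.6 15.5 -89 0.7"}}

```text
time: 7.65
tool_pos: [0.5386, -0.0491, 0.1971]
tcp_rot: [-2.809, -1.362, 0.135]
wrist_force: [-0.3, 0.1, 0.1]
width: 0.705
```

Request:
{"method": "arm_command", "body": {"targets": "0 0 0 0 0 0 0.7; 0 0 0 0 0 0 0.7; 0 0 0 0 0 0 0.7"}}

```text
time: 7.9
tool_pos: [0.5401, -0.0503, 0.1985]
tcp_rot: [-2.817, -1.349, 0.135]
wrist_force: [-0.2, -0.7, 0.6]
width: 0.702
```

```bash
python3 - <<'E'
from h import *
s=bot.read_state(); print(s['q'].round(2))
print(delta(TC+Rt@[0,.0005,.20],toolR(Rt[:,1]),s)); print(delta(TC+Rt@[0,.0005,.09],toolR(Rt[:,1]),s))
E
```

```text
[-0.12  0.09  1.87 -0.03  1.26  0.57]
(array([ 0.50077948,  0.52847772, -1.57352354]), array([ -3.62305739,   3.51221291, -20.09341927]))
(array([  8.30421847,   6.1641251 , 108.00451175]), array([ -3.62305739,   3.51221291, -20.09341927]))
```

Request:
{"method": "arm_command", "body": {"targets": "0 0 0 -1.2 1.2 -7 0.7; 0 0 0 -2.4 2.4 -14 0.7; 1 1 0 -3.6 3.5 -20 0.7; 1 1 0 -3.6 3.5 -20 0.7; 1 1 0 -3.6 3.5 -20 0.7; 1 1 0 -3.6 3.5 -20 0.7"}}

```text
time: 8.4
tool_pos: [0.5421, -0.0502, 0.199]
tcp_rot: [2.555, 1.828, 0.001]
wrist_force: [-0.4, 0.7, 0.5]
width: 0.705
```

```bash
python3 - <<'E'
from h import *
s=bot.read_state(); print(s['q'].round(2))
print(delta(TC+Rt@[0,.0005,.089],toolR(Rt[:,1]),s))
im,d=bot.read_camera('wrist'); cv2.imwrite('pics/w6.png',im)
E
```

```text
[-0.14  0.04  1.92 -0.    1.18  0.19]
(array([ -0.35415779,  -1.17306686, 110.04008019]), array([ 0.0281614 , -0.00463373, -0.13061926]))
```

View pics/w6.png

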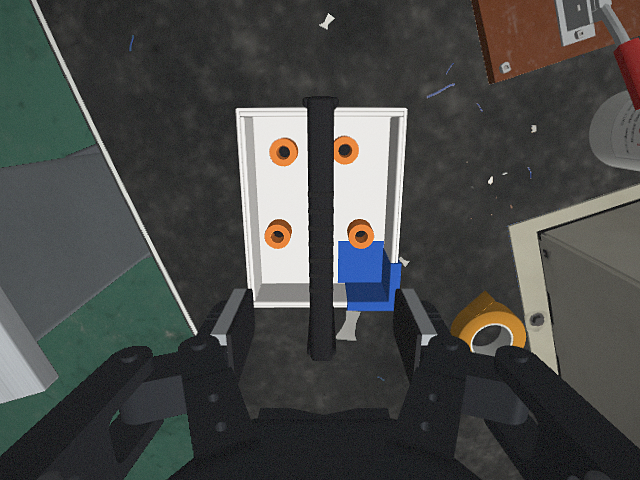

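The bar runs down the picture at column ~320, midway between the pads at about 240 and 405. I'll descend and grip.

Request:
{"method": "arm_command", "body": {"targets": "0 -1 20 0 0 0 0.7; 0 -1 45 0 0 0 0.7; 0 -1 70 0 0 0 0.7; 0 -1 90 0 0 0 0.7; 0 -1 103 0 0 0 0.7; 0 -1 109 0 0 0 0.7; 0 -1 109 0 0 0 0.7; 0 -1 109 0 0 0 0.7"}}

```text
time: 9.12
tool_pos: [0.5416, -0.0497, 0.0904]
tcp_rot: [2.552, 1.831, 0.002]
wrist_force: [-0.1, -0.3, 0.3]
width: 0.703
```

Request:
{"method": "arm_command", "body": {"targets": "0 0 0 0 0 0 0.4; 0 0 0 0 0 0 0.3; 0 0 0 0 0 0 0.2; 0 0 0 0 0 0 0.1; 0 0 0 0 0 0 0.05; 0 0 0 0 0 0 0; 0 0 0 0 0 0 0; 0 0 0 0 0 0 0; 0 0 0 0 0 0 0; 0 0 0 0 0 0 0", "newtons": 100}}

```text
time: 9.95
tool_pos: [0.5421, -0.0498, 0.0915]
tcp_rot: [2.55, 1.831, 0.004]
wrist_force: [-1.3, 0.5, 5.4]
width: 0.171
```

Request:
{"method": "arm_command", "body": {"targets": "0 0 -5 0 0 0 0; 0 0 -15 0 0 0 0; 0 0 -30 0 0 0 0; 0 0 -50 0 0 0 0; 0 0 -70 0 0 0 0; 0 0 -90 0 0 0 0; 0 0 -110 0 0 0 0; 0 0 -130 0 0 0 0; 0 0 -150 0 0 0 0; 0 0 -168 0 0 0 0"}}

```text
time: 10.78
tool_pos: [0.5403, -0.0496, 0.2593]
tcp_rot: [2.551, 1.832, 0.001]
wrist_force: [0.4, 0.4, -4.1]
width: 0.164
```

Request:
{"method": "arm_command", "body": {"targets": "0 0 -15 0 0 0 0; 0 0 -27 0 0 0 0; 0 0 -35 0 0 0 0; 0 0 -38 0 0 0 0; 0 0 -38 0 0 0 0; 0 0 -38 0 0 0 0"}}

```text
time: 11.28
tool_pos: [0.5403, -0.0497, 0.2952]
tcp_rot: [-2.551, -1.833, -0.0]
wrist_force: [0.6, 0.7, -4.7]
width: 0.17
```

```bash
python3 - <<'E'
from h import *
s=bot.read_state(); print(s['q'].round(2),s['tool_pos'],s['wrist_force'],s['width'])
# tilt: rotate about horizontal axis; corner direction in tote frame equal slopes-ish
d=Rt@np.array([.75,.66,0]); d/=np.linalg.norm(d); ax=np.cross([0,0,1],d)
R0=R.from_rotvec(s['tcp_rot']).as_matrix()
print('axis tool',R0.T@ax, 'x slope check',[ (R.from_rotvec(ax*np.radians(30)).as_matrix()@Rt)[2]])
for n in('scene','wrist'):
    im,dd=bot.read_camera(n); cv2.imwrite(f'pics/{n}7.png',im)
E
```

```text
[-0.14 -0.02  1.8   0.    1.36  0.19] [ 0.54034812 -0.04965022  0.29524452] [ 0.59889309  0.66817842 -4.65358651] 0.16965612036411798
axis tool [6.59460202e-01 7.51739477e-01 2.07549570e-05] x slope check [array([-0.37535676, -0.33031395,  0.8660254 ])]
```

View pics/wrist7.png

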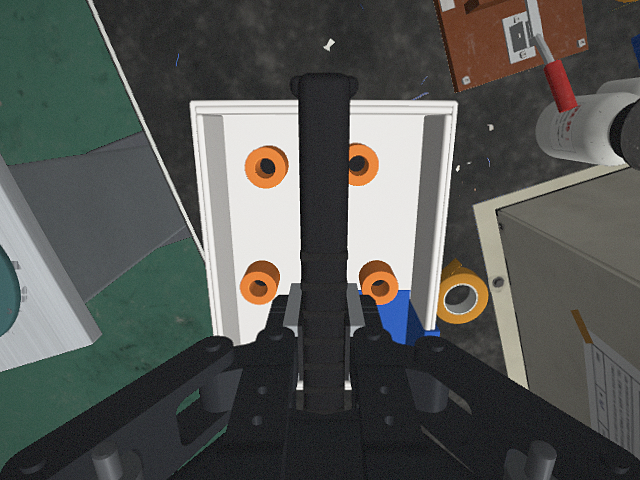

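View pics/scene7.png

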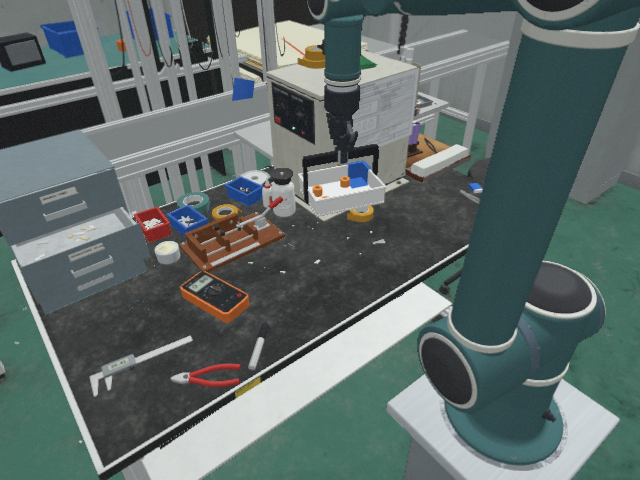

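The tote is held level with all four bushes inside. I'll tilt it slowly, shifting slightly towards the robot to stay clear of the cabinet.

Request:
{"method": "arm_command", "body": {"targets": "-1 -3 0 0.7 0.8 0 0; -3 -9 0 1.7 1.9 0 0; -5 -15 0 2.7 3.1 0 0; -7 -22 0 3.7 4.2 0 0; -10 -29 0 4.7 5.4 0 0; -12 -36 0 5.7 6.5 0 0; -14 -43 0 6.7 7.6 0 0; -16 -49 0 7.7 8.8 0 0; -18 -54 0 8.7 9.9 0 0; -19 -57 0 9.6 10.9 0 0", "newtons": 110}}

```text
time: 12.22
tool_pos: [0.4801, -0.0498, 0.2963]
tcp_rot: [-2.349, -1.687, -0.085]
wrist_force: [0.6, 0.0, -4.5]
width: 0.169
```

```bash
python3 - <<'E'
from h import *
s=bot.read_state(); print(s['q'].round(2),s['tool_pos'],s['wrist_force'],s['width'])
im,dd=bot.read_camera('wrist'); cv2.imwrite('pics/w8.png',im)
E
```

```text
[-0.3  -0.04  1.84  0.2   1.51 -0.  ] [ 0.480097   -0.0497903   0.29626528] [ 0.5601451   0.00850792 -4.54981975] 0.16850120812152156
```

View pics/w8.png

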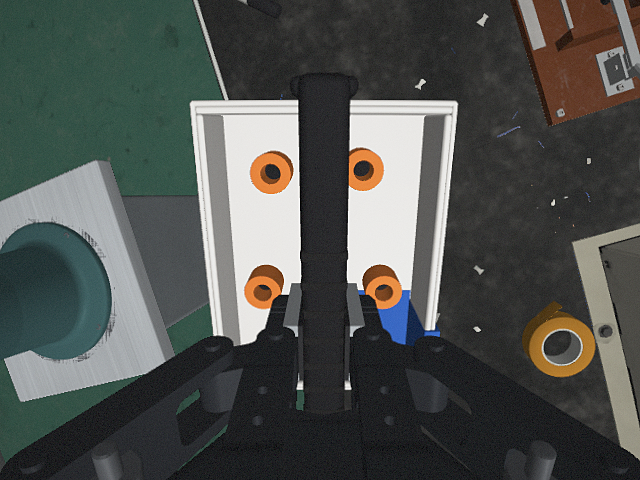

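Request:
{"method": "arm_command", "body": {"targets": "0 0 0 1 1.1 0 0; 0 0 0 2 2.3 0 0; 0 0 0 3 3.4 0 0; 0 0 0 4 4.6 0 0; 0 0 0 5 5.7 0 0; 0 0 0 6 6.8 0 0; 0 0 0 7 8 0 0; 0 0 0 8.2 9.3 0 0; 0 0 0 9.4 10.7 0 0; 0 0 0 10.4 11.8 0 0"}}

```text
time: 13.1
tool_pos: [0.4809, -0.0498, 0.296]
tcp_rot: [-2.128, -1.529, -0.161]
wrist_force: [-0.2, -0.3, -4.3]
width: 0.168
```

Request:
{"method": "arm_command", "body": {"targets": "0 0 0 0 0 0 0; 0 0 0 0 0 0 0; 0 0 0 0 0 0 0; 0 0 0 0 0 0 0; 0 0 0 0 0 0 0; 0 0 0 0 0 0 0; 0 0 0 0 0 0 0; 0 0 0 0 0 0 0; 0 0 0 0 0 0 0; 0 0 0 0 0 0 0"}}

```text
time: 13.93
tool_pos: [0.4808, -0.0495, 0.2962]
tcp_rot: [-2.13, -1.531, -0.16]
wrist_force: [0.1, -0.2, -3.6]
width: 0.166
```

```bash
python3 - <<'E'
from h import *
s=bot.read_state(); print(s['q'].round(2),s['tool_pos'],s['wrist_force'],s['width'])
Rm=R.from_rotvec(s['tcp_rot']).as_matrix(); Tt=np.c_[-Rm[:,0],Rm[:,1],-Rm[:,2]]
print('tilt',np.degrees(np.arccos(Tt[2,2])),'slopes',np.degrees(np.arcsin(Tt[2,:2])))
o=s['tool_pos']-Rm[:,2]*.019+Tt@[0,0,-.109]
print('corner',o+Tt@[.081,.061,.004],'lowest',o+Tt@[.085,.065,0])
for n in ('wrist','scene','top'):
    im,dd=bot.read_camera(n); cv2.imwrite(f'pics/{n}9.png',im); np.save(f'{n}9.npy',dd)
E
```

```text
[-0.41  0.09  1.78  0.36  1.67 -0.12] [ 0.480765   -0.04948008  0.29620894] [ 0.11617949 -0.16258925 -3.56595614] 0.16590501319368767
tilt 30.215773098189914 slopes [-22.24741719 -19.36287078]
corner [ 0.4908255  -0.09306779  0.17100152] lowest [ 0.49227219 -0.09556833  0.16470435]
```

View pics/wrist9.png

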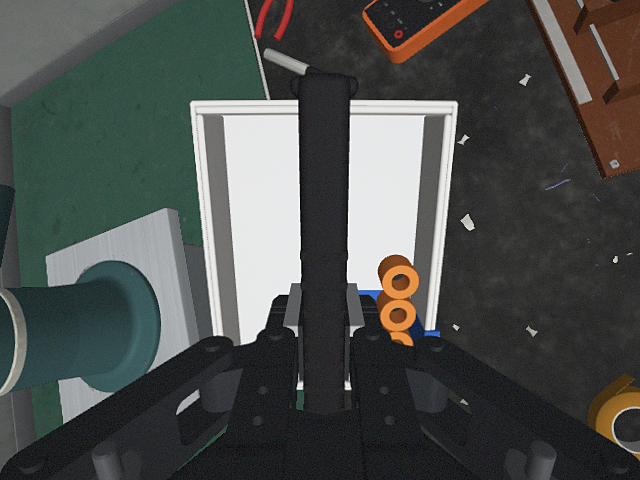

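View pics/scene9.png

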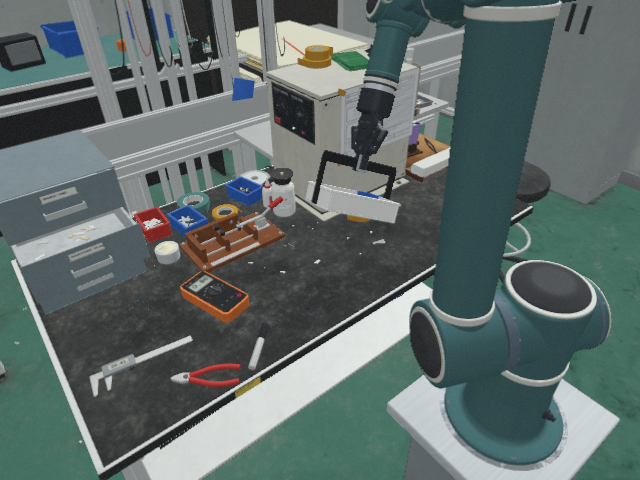

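View pics/top9.png

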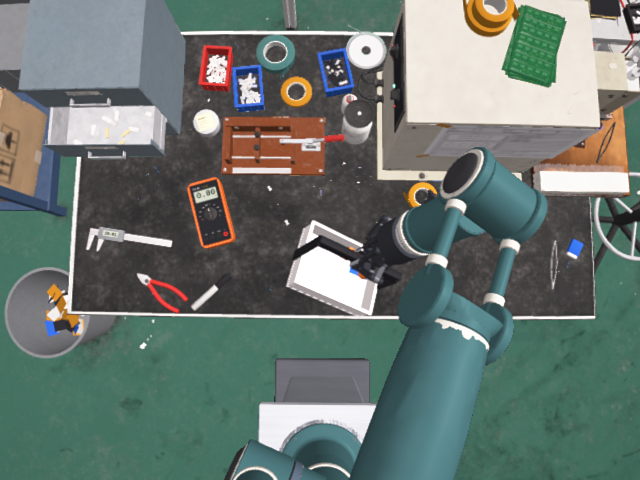

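The wrist view shows three bushes in a row along the blue side wall, at (398,280), (397,315) and about (400,340). The fourth is hidden by the gripper. I'll measure how far the uppermost one is from the corner.

```bash
python3 - <<'E'
from h import *
s=bot.read_state(); Rm=R.from_rotvec(s['tcp_rot']).as_matrix(); Tt=np.c_[-Rm[:,0],Rm[:,1],-Rm[:,2]]
# grasp was at TCP z=.0915 with tote underside 0
T0=np.array([.5421,-.0498,.0915]); Rg=R.from_rotvec([2.55,1.831,.004]).as_matrix()
Tg=np.c_[-Rg[:,0],Rg[:,1],-Rg[:,2]]
o=s['tool_pos']-Rm[:,2]*-1*0 + Tt@[0,0,-.0915]
def hit(n,uv,zt):
    c,r=rays(n,uv,s); cl=(c-o)@Tt; rl=r@Tt; return cl+rl*((zt-cl[2])/rl[:,2])[:,None]
print('bush tops',hit('wrist',[(400,282),(398,316),(401,337)],.024)*1000)
print('rim far corners (expect -85,+-65,45)',hit('wrist',[(193,101),(457,101)],.045)*1000)
im=cv2.imread('pics/wrist9.png'); cv2.imwrite('pics/w9z.png',cv2.resize(im[230:370,260:460],None,fx=4,fy=4,interpolation=2))
im=cv2.imread('pics/top9.png'); cv2.imwrite('pics/t9z.png',cv2.resize(im[210:320,280:430],None,fx=5,fy=5,interpolation=2))
E
```

```text
bush tops [[21.14191084 48.34236859 24.        ]
 [45.60308902 48.65964969 24.        ]
 [61.59664909 51.74552003 24.        ]]
rim far corners (expect -85,+-65,45) [[-86.47463853 -65.07366477  45.        ]
 [-86.54237506  65.93559366  45.        ]]
```

View pics/w9z.png

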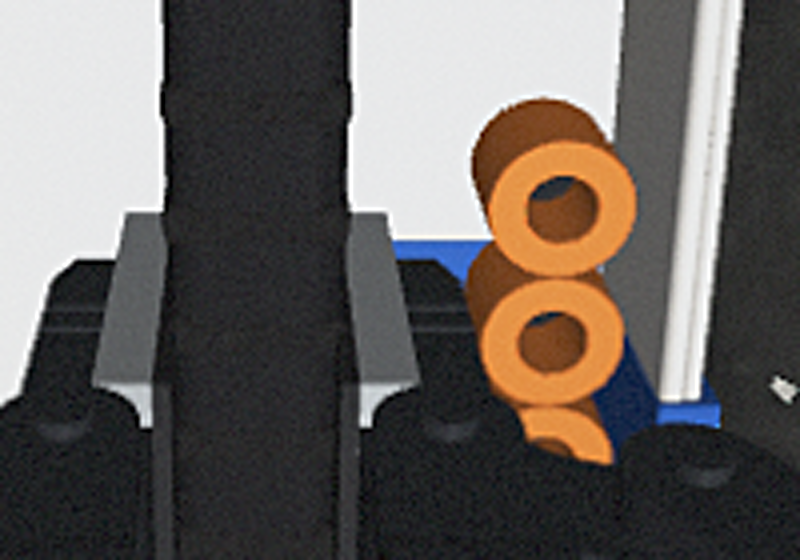

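View pics/t9z.png

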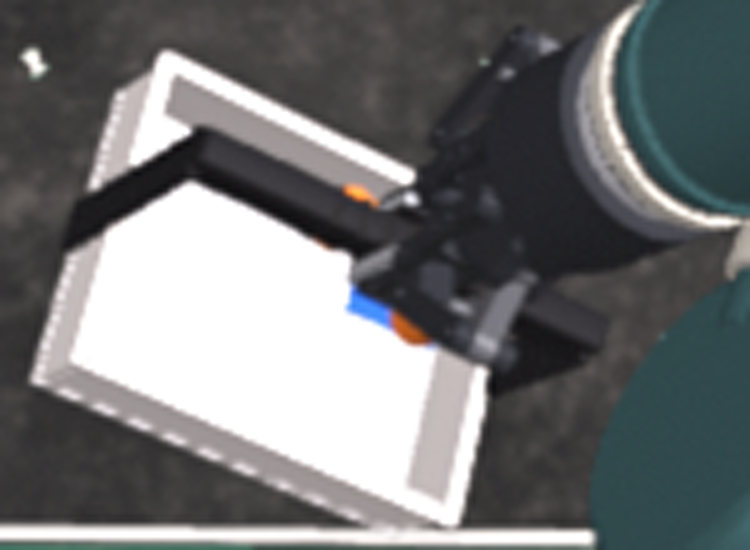

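```bash
python3 - <<'E'
from h import *
s=bot.read_state(); Rm=R.from_rotvec(s['tcp_rot']).as_matrix(); Tt=np.c_[-Rm[:,0],Rm[:,1],-Rm[:,2]]
o=s['tool_pos'] + Tt@[0,0,-.0915]
c,r=rays('top',[(361.5,275.5),(351,247.5)]); cl=(c-o)@Tt; rl=r@Tt
for z in (.01,.024): 
    P=cl+rl*((z-cl[2])/rl[:,2])[:,None]; print(z,P*1000, np.linalg.norm(P[:,:2]-[.081,.061],axis=1)*1000)
a,b=cv2.imread('pics/top0.png'),cv2.imread('pics/top9.png')
for nm,(x0,x1,y0,y1) in dict(cutmark=(130,240,265,312),kapton=(405,440,182,206)).items(): print(nm,cv2.absdiff(a,b)[y0:y1,x0:x1].mean())
print('corner',o+Tt@[.081,.061,.004],'lowest',o+Tt@[.085,.065,0],'vel',abs(s['joint_vel']).max(),'t',s['time'])
E
```

```text
0.01 [[66.73925172 19.01111736 10.        ]
 [27.36287849 67.68527304 10.        ]] [44.34450593 54.05213853]
0.024 [[59.21016964 12.43201841 24.        ]
 [20.47735107 60.31065949 24.        ]] [53.23199736 60.52657453]
cutmark 0.6440361057382334
kapton 20.78293650793651
corner [ 0.49051595 -0.0923899   0.16962645] lowest [ 0.49196146 -0.09488975  0.16332873] vel 0.017687439877043933 t 14.0833
```

The fourth bush appears in the top view at about 45–55 mm from the corner, so all four are well inside the limit and the arm is still. Handing in now.

```bash
python3 -c "
from h import *
print(bot.finish_job()); s=bot.read_state(); print(s['time'],s['width'],s['tool_pos'])"
```

```text
the job is handed in; nothing more can be done
None
the job is handed in; nothing more can be done
```

I put the stray bush into the tote beside the blue quarter, let it go, then gripped the handle with 110 N and lifted the tote. I tilted it towards the blue corner and handed it in at about 14 s of the 51 s, still holding it; the hand-in gives no verdict.

Last checks before handing in:
- **Tilt:** 30.2°, worked out from the arm's pose. The long side slopes 22° and the short side 19° down to the blue corner.
- **Height:** the inner blue corner is about 170 mm above the bench and the lowest outer corner about 163 mm.
- **Bushes:** the two I could measure well sit along the blue side wall, the farther about 62 mm from the corner. The other two were only partly visible, one between those two and the corner, the other about 45–55 mm from the corner.
- **Grip:** the fingers were closed on the bar (opening 0.166) and the arm was still.
- **Bystanders:** the cutter and marker look unchanged between the first and last top pictures. The arm partly hides the tape roll from above, so that picture comparison proved nothing for it. It was never approached and lay undisturbed in the wrist pictures.

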